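Try the coarse comb leaf in a spindle's thread

TASK

Check the thread of the jack spindle that is clamped in the vee blocks: take the coarse thread comb leaf (the longest of the three in the wooden stand), feel it gently, teeth down, into the thread along the top of the spindle until it sits flat over its whole length with every tooth home, and keep it lightly pressed there for a second. Never force the ground teeth. Then put the leaf back in its own slot of the stand, without disturbing the other leaves or the things lying about.

Things in the scene. Friction and masses are not known exactly. Their poses are not given: they have to be found in the camera images.
- v_blocks: Fixed base plate 104 x 236 x 14 mm with two vee blocks (36 mm long, at y = +-90 mm; thumb screws up to 119 mm high). Origin: centre of its underside, z up, y along the spindle. The spindle's axis is at z = 62 mm; it is rigidly clamped up to 4 mm either way along y, and this shift is not measured: where the grooves lie along y must be felt or seen.
- thread_top (a point): Point of v_blocks at y = 0 on the line over the thread's crests, z = 88 mm; axes as v_blocks. Trapezoidal right-hand thread, one start, 52 mm over the crests, 40 mm at the root, pitch 12 mm, crests 4.4 mm wide, flanks 15 degrees off the radius; it covers y = -54 to +54 mm at least. Oiled steel, slippery against the leaf.
- leaf_coarse: The longest of three comb leaves, loose, about 130 g, standing teeth down in a slot of the stand: steel blade 5 mm thick (x), 64 mm long (y), 60 mm high. Hardwood grip scales, 11 mm thick over both and 48 mm long, cover z = 32 to 62 mm: take it there, across x. Origin: middle of the line of tooth tips, z up. The same either way round.
- comb_end_a (a point): Point on leaf_coarse's gullet line at y = +30 mm, z = 5.5 mm; axes as the leaf. Teeth: 5 at 12 mm pitch, one at y = 0, 5.5 mm deep, 3.5 mm wide at the tip, flanks 15 degrees. Seated, the gullet line lies on the thread's crests (both ends level with thread_top); with the teeth only on the crests it stands 5.5 mm higher.
- comb_end_b (a point): Point on leaf_coarse's gullet line at y = -30 mm, z = 5.5 mm; axes as the leaf.
- leaf_medium: Middle leaf, 48 mm long, 8 mm pitch, otherwise alike, in another slot. Leave it.
- leaf_fine: Shortest leaf, 36 mm long, 6 mm pitch, otherwise alike, in another slot. Leave it.
- leaf_stand: Fixed wooden block 138 (x) x 100 (y) x 30 mm with three slots along y at x = -45, 0 and +45 mm, each 7.6 mm wide, 73 mm long and 22 mm deep (floor at z = 8 mm), mouths chamfered 2 mm. Origin: centre of its underside.
- parts_brush: Small brush, 25 x 174 x 12 mm, lying near the bench's front edge. Bystander.
- screw_jar: Jar with a black lid, 60 mm wide, 76 mm high. Bystander, an obstacle.
- spanner_1: Spanner, 23 x 171 x 8 mm, lying flat. Bystander.
- spanner_2: Spanner, 23 x 149 x 8 mm, lying flat beside the other. Bystander.
- multimeter: Multimeter, 152 x 77 x 44 mm, lying flat. Bystander.
- bulb_box: Small carton, 34 x 62 x 26 mm. Bystander.
- marker_1: Marker pen, 17 x 135 x 17 mm, lying near the front edge. Bystander.
- bench_vice: Blue bench vice fixed at the bench's left front corner, 205 mm wide (y), 201 mm high, from 155 mm before to 155 mm behind its origin (x); origin at its foot. An obstacle on the way in: pass over it with the gripper.
Mind the look-alikes: they are no part of the job. Leave any black look-alike of the leaf_coarse alone.

How it is judged:
By the outcome, as a careful person would: the job done as asked, in the order asked, and still so for the second after the job is handed in, with the robot touching nothing.
It also fails if it takes over 64 s, if anything falls off the work surface, if the arm or the gripper's body presses on something with over 40 N, if the wrist force passes 120 N, or if a joint passes its speed limit or range.

ROBOT

A 7-joint arm with a two-finger parallel gripper is mounted at the origin on a cart in front of the work surface, level with it; the furniture and walls round the work are solid. World frame = base frame: x ahead of the robot, y to its left, z up, the work surface at z = 0. Lengths are in m, angles in degrees, forces in N, time in s.
With the tool pointing down it reaches from about 0.425 to 0.875 m from the base axis. Payload 4.7 kg.
Tool frame: the origin (TCP) lies midway between the tips of the shut fingers; the grasp point (between the pads) lies 19 mm behind it; z points along the fingers, y is the line along which they close (so a half turn about z gives the same grasp; the last joint's range is limited). The gripper opens to 87 mm and grips with 3 to 60 N. Pads are 19 mm wide; open, the fingers measure 117 mm over their backs; the gripper's body (75 mm by 190 mm) begins 51 mm behind the grasp point.
Start: joints at [-71.614, 18.392, -4.016, 83.108, 1.295, 78.541, -3.26], TCP at [0.196, 0.62, 0.223] pointing down, gripper open.
Joint ranges: [-163.93, 163.93], [-17.29, 119.83], [-79.2, 71.16], [3.27, 140.29], [-89.18, 269.18], [5.43, 117.66], [-154.24, 154.24]. Speed limits (degrees/s): [147.25, 147.25, 180, 180, 180, 180, 180].

INTERFACE

Orientations are given as [roll, pitch, yaw] about the fixed x, y, z axes, in that order (R = Rz(yaw) Ry(pitch) Rx(roll)).
In Python, from cell import env, viewer, boxes_of, masks_of gives the robot as it stands. The module is installed in compiled form; this text tells all that it offers.
- The arm moves only by the tool apply_moves, never from a script. Its argument "moves" is a list of rows, each a list of 7 numbers: the shift along the tool's x, y, z scaled (see below), then the turn, a rotation vector about the tool's x, y, z scaled (see below), then the opening, from 0 (shut) to 1 (fully open). A call has 1 to 20 rows; each row is the pose to reach, as a shift and turn from the pose commanded when the call began, along the tool's axes at that moment; what a row does not reach only later rows make up. The controller multiplies each number of a shift by 0.2 m and each number of a turn by 1.5 rad. A row lasts 1/10 s, in which the tool goes at most 50 mm and 8.59 degrees, less where a joint would pass 70% of its speed; a pose out of reach is approached as far as the arm can. A call with a number of a shift or a turn outside -1 to 1 is refused whole. A call with a gripper value outside its range is refused whole. The fingers move at their own pace and stop on an object; "grip_force" is the grip in N (left out, the last holds). Time passes only in rows, so rows that repeat a pose let the fingers close. It gives the time, the measured TCP pose, the force, the opening and the grip force at its end, in the units of the state.
- env.get_obs(): the state, without advancing time (a new reading comes with each control period).
- viewer.read_camera(name): name is "side" or "top" or "wrist"; returns the picture (420x560x3 uint8, red, green, blue); there is no depth.
- viewer.get_calibration(name): a dict with "fov_y" (degrees; the focal length in pixels is half the picture's height over the tangent of half this angle, whatever the lens; pixels are square), "cx", "cy" (the principal point, pixels), "position" and "orientation" of the camera in the world. Camera axes: x right, y up, looking along -z (the intrinsics and any distortion apply to the point x, -y, -z); pixel columns grow to the right and rows downward; lengths in m; the calibration is good to about 2 mm. A picture is of the moment at which its call begins: read the wrist's pose just before it. get_calibration takes no time and is no camera call; for the wrist camera it gives the pose at the moment of the call.
- env.sign_off(): hands the job in; it is judged then, once.
Trained networks look in the newest picture that a camera, given by its name, has taken for a name from the list of things; names that differ only in an ending like _2 or _b are one class to them, and where a whole thing is asked for, a point or a joint stands for the part that bears it (a point fixed in the world has none). Each returns a list of dicts, best first, with "conf" (0 to 1); they miss things now and then, are a little off and sometimes report something else, mostly with a low value. They report only what shows in the picture. A call takes as long as a camera call. They do not tell look-alikes from the thing itself.
- boxes_of(camera, target): "location" ([column, row] in pixels, amid what is visible of it).
- masks_of(camera, target): "pixels" (420x560 bool, what is visible of it) and "location" ([column, row] in pixels, amid what is visible of it).
The state is a dict: "time_s": time; "qpos": joint angles; "joint_velocities": joint speeds; "effort": joint torques, N m; "tool_pos": TCP position; "tool_rot": TCP orientation; "force": force on the tool from outside, world axes, zero at the start; "wrist_torque": the same for the moment, N m; "grip_width": finger opening in m; "grasp_force": force on a finger pad.
Only numpy, scipy, OpenCV 4.12 (cv2) and the standard library are available. Lean on these libraries where they do the work, as an engineer would, in place of code of your own. Each camera call takes 0.05 s, during which the arm holds its last target. There are 200 camera calls.

## Working session

There is one attempt and no reset: what is moved stays moved. The work goes in short steps, Python scripts to look and compute and a tool call to move; the robot and the scene stay as the last step left them, time stands still between calls to the robot, and variables do not carry over. Pictures are saved under pics/ and viewed, at most 10 in all, crops included, and the job is handed in when it is done.

Besides the shell and the picture viewer there is one more tool, called after "Call:" in YAML: its name, and indented under it one key for each argument. apply_moves: Moves the arm, as the interface text tells. Shifts and turns lie within -1 to 1; 1 stands for 0.2 m of shift or 1.5 rad of turn. Its arguments: {"type":"object","properties":{"moves":{"type":"array","items":{"type":"array","items":{"type":"number","minimum":-1,"maximum":1}}},"grip_force":{"type":"number"}},"required":["moves"]}

```bash
mkdir -p pics; ls
python3 - <<'E'
from cell import env, viewer, boxes_of, masks_of
import cv2,numpy as np
o=env.get_obs();print(o['time_s'],o['tool_pos'],o['tool_rot'],o['grip_width'])
for c in ['side','top','wrist']:
    im=viewer.read_camera(c);cv2.imwrite(f'pics/{c}0.png',im[:,:,::-1]);print(c,viewer.get_calibration(c))
for c in ['side','top']:
    for t in ['leaf_coarse','leaf_medium','leaf_fine','leaf_stand','v_blocks']:
        print(c,t,[(np.round(b['location']).tolist(),round(b['conf'],2)) for b in boxes_of(c,t)][:4])
a=np.hstack([cv2.imread('pics/top0.png')]);
E
```

```text
pics
0.0 [0.19618234 0.61911197 0.22145586] [-1.79890714e+02  5.16767627e-03  1.62422597e+02] 0.08688741083075868
side {'fov_y': 57.17968230008768, 'cx': 275.55066830625486, 'cy': 211.7802927309354, 'position': array([-0.07482108, -1.23363853,  0.68624907]), 'orientation': array([ 62.79843551,  -0.59283841, -30.75130238])}
top {'fov_y': 54.71618731847619, 'cx': 283.32931209318303, 'cy': 209.8343506130676, 'position': array([ 0.45379614, -0.19189641,  1.61797936]), 'orientation': array([  2.48603758,  -0.48077477, -88.68291049])}
wrist {'fov_y': 59.52583098356525, 'cx': 289.07791854645956, 'cy': 213.3352932907942, 'position': array([0.13318907, 0.63874699, 0.38346517]), 'orientation': array([-1.41395932e+01,  2.45126260e-02,  7.23131170e+01])}
side leaf_coarse [([326.0, 318.0], 0.73), ([259.0, 226.0], 0.69), ([275.0, 246.0], 0.63)]
side leaf_medium [([300.0, 237.0], 0.54)]
side leaf_fine [([288.0, 252.0], 0.59), ([348.0, 250.0], 0.55), ([284.0, 238.0], 0.39)]
side leaf_stand [([286.0, 251.0], 0.74)]
side v_blocks [([235.0, 200.0], 0.67)]
top leaf_coarse [([288.0, 223.0], 0.53), ([413.0, 245.0], 0.5), ([320.0, 228.0], 0.36)]
top leaf_medium []
top leaf_fine [([322.0, 215.0], 0.69)]
top leaf_stand [([323.0, 215.0], 0.95), ([346.0, 175.0], 0.57)]
top v_blocks [([227.0, 213.0], 0.79)]
```

View pics/top0.png

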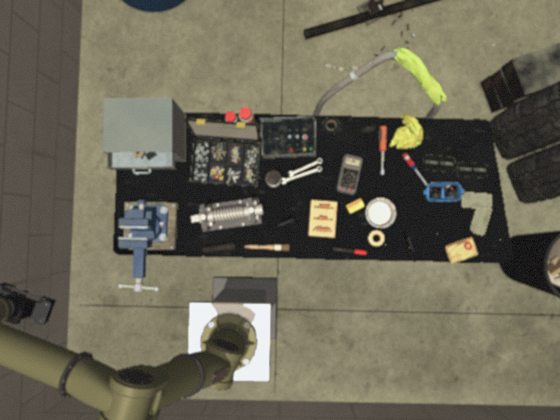

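View pics/side0.png

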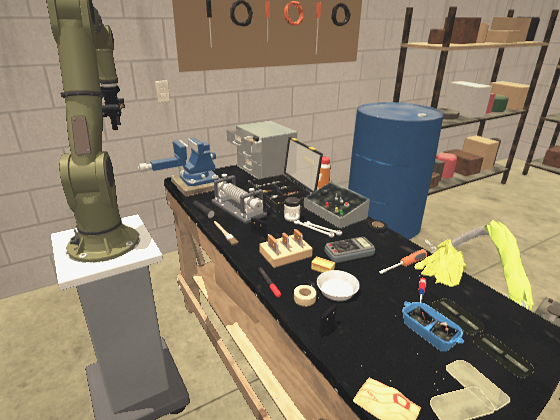

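The top view shows the stand at (322,216), the spindle at (227,213), the vice at (145,230) and the jar at (273,178). There are dark objects at (288,223) and (410,243). Candidates for the coarse leaf are the three leaves in the stand, around (322,205–230) in the top view, plus the black look-alikes at (288,223) and (412,244). I choose the longest one in the wooden stand and will check it in a crop.

```bash
cat > h.py <<'E'
import numpy as np,cv2
from scipy.spatial.transform import Rotation as R
from cell import env,viewer,boxes_of,masks_of
def cam(c):
    k=viewer.get_calibration(c);f=210/np.tan(np.radians(k['fov_y']/2))
    return f,k['cx'],k['cy'],np.array(k['position']),R.from_euler('xyz',k['orientation'],degrees=True).as_matrix()
def ray(C,px,z):
    f,cx,cy,p,M=C;d=M@np.array([(px[0]-cx)/f,-(px[1]-cy)/f,-1]);return p+d*(z-p[2])/d[2]
def proj(C,X):
    f,cx,cy,p,M=C;v=(np.atleast_2d(X)-p)@M;return np.c_[cx+f*v[:,0]/-v[:,2],cy-f*v[:,1]/-v[:,2]]
def move(pos,yaw,cmd=None,rot=None):
    """scaled move from current measured pose to TCP pos, tool down with yaw of tool x; chooses nearest half-turn"""
    o=env.get_obs();p0=np.array(o['tool_pos']);R0=R.from_euler('xyz',o['tool_rot'],degrees=True)
    T=R.from_euler('xyz',[180,0,yaw],degrees=True) if rot is None else rot
    s=R0.inv().apply(np.array(pos)-p0)/.2;t=(R0.inv()*T).as_rotvec()/1.5
    return np.round(s,4),np.round(t,4)
E
python3 - <<'E'
from h import *
im=cv2.imread('pics/top0.png');s=cv2.imread('pics/side0.png')
a=cv2.resize(im[160:260,180:340],(800,500),interpolation=cv2.INTER_CUBIC)
b=cv2.resize(s[165:275,190:350],(800,550),interpolation=cv2.INTER_CUBIC)
cv2.imwrite('pics/c1.png',cv2.resize(np.vstack([a,b]),(457,600)))
T=cam('top')
for n,p,z in [('stand',(322.5,216),.03),('spindle',(227,213),.088),('jar',(273,178),.076),('vice',(145,230),.1)]: print(n,ray(T,p,z))
for m in masks_of('top','leaf_stand')[:1]+masks_of('top','v_blocks')[:1]: 
    c,_=cv2.findContours(m['pixels'].astype('u1'),0,2)if 0 else cv2.findContours(m['pixels'].astype(np.uint8),0,2);print(cv2.minAreaRect(max(c,key=len)))
S=cam('side');print(ray(S,(286,251),.03),ray(S,(239,200),.088))
E
```

```text
stand [ 0.50244674 -0.35758685  0.03      ]
spindle [0.50361151 0.00870606 0.088     ]
jar [ 0.64164265 -0.16109991  0.076     ]
vice [0.43277653 0.31032881 0.1       ]
((322.42071533203125, 217.95175170898438), (25.910192489624023, 35.045196533203125), 4.763641834259033)
((226.78463745117188, 214.2364959716797), (26.820018768310547, 71.69440460205078), 82.7468032836914)
[ 0.47568874 -0.3852355   0.03      ] [ 0.45862871 -0.09156124  0.088     ]
```

View pics/c1.png

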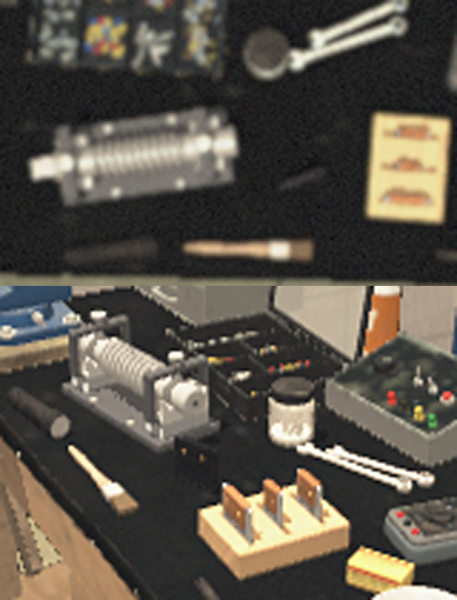

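The crop shows three leaves in the wooden stand. The longest is the front one, nearest the robot, at about (322,229) in the full top picture. The dark look-alike lies near (286,223) and stays alone. I'll swing over the vice high, with the tool yaw going to 90°.

Call:
apply_moves:
  moves:
    - [0, 0, -0.25, 0, 0, 0.1, 1]
    - [-0.1, -0.05, -0.5, 0, 0, 0.2, 1]
    - [-0.35, -0.1, -0.6, 0, 0, 0.3, 1]
    - [-0.55, -0.2, -0.6, 0, 0, 0.4, 1]
    - [-0.74, -0.29, -0.6, 0, 0, 0.5, 1]
    - [-0.74, -0.29, -0.6, 0, 0, 0.6, 1]
    - [-0.74, -0.29, -0.6, 0, 0, 0.7, 1]
    - [-0.74, -0.29, -0.6, 0, 0, 0.8, 1]
    - [-0.74, -0.29, -0.6, 0, 0, 0.842, 1]

```text
time_s: 1.65
tool_pos: [0.32, 0.5196, 0.3427]
tool_rot: [180.0, -0.0, 89.8]
force: [-0.6, -0.3, 0.4]
grip_width: 0.087
grasp_force: 0.0
```

Call:
apply_moves:
  moves:
    - [-0.22, 0.25, 0, 0, 0, 0, 1]
    - [-0.45, 0.5, 0, 0, 0, 0, 1]
    - [-0.7, 0.65, 0, 0, 0, 0, 1]
    - [-1, 0.8, 0, 0, 0, 0, 1]
    - [-1, 0.8, 0, 0, 0, 0, 1]

```text
time_s: 2.15
tool_pos: [0.4767, 0.3254, 0.3427]
tool_rot: [180.0, -0.0, 90.1]
force: [1.0, 0.5, 0.2]
grip_width: 0.0867
grasp_force: 0.0
```

Call:
apply_moves:
  moves:
    - [-0.25, 0, 0, 0, 0, 0, 1]
    - [-0.5, 0, 0, 0, 0, 0, 1]
    - [-0.75, 0, 0, 0, 0, 0, 1]
    - [-1, 0, 0, 0, 0, 0, 1]

```text
time_s: 2.55
tool_pos: [0.4757, 0.1251, 0.3428]
tool_rot: [180.0, -0.0, 90.1]
force: [1.5, 0.3, 0.1]
grip_width: 0.0868
grasp_force: 0.0
```

Call:
apply_moves:
  moves:
    - [-0.25, 0, 0, 0, 0, 0, 1]
    - [-0.5, 0, 0, 0, 0, 0, 1]
    - [-0.7, 0, 0, 0, 0, 0, 1]
    - [-0.7, 0, 0, 0, 0, 0, 1]
    - [-0.7, 0, 0, 0, 0, 0, 1]

```text
time_s: 3.05
tool_pos: [0.476, -0.0134, 0.3429]
tool_rot: [180.0, -0.1, 89.9]
force: [0.3, 0.0, -0.3]
grip_width: 0.0869
grasp_force: 0.0
```

Run:
```python
from h import *
o=env.get_obs();print(o['time_s'],o['tool_pos'],o['tool_rot'],o['qpos'])
C=cam('wrist');im=viewer.read_camera('wrist');cv2.imwrite('pics/w1.png',im[:,:,::-1])
print(viewer.get_calibration('wrist'))
np.save('w1',np.array([C[0],C[1],C[2],*C[3],*C[4].ravel()]))
for t in ['thread_top','v_blocks']:
    for b in masks_of('wrist',t)[:2]:
        c,_=cv2.findContours(b['pixels'].astype(np.uint8),0,2);print(t,b['conf'],b['location'],cv2.minAreaRect(max(c,key=len)))
```

```text
3.05 [ 0.47600911 -0.01342383  0.34292708] [ 1.79952062e+02 -8.58352392e-02  8.99263183e+01] [-37.61839235  -7.11931003  32.83787894  96.14339078   3.77226873
  89.79237573  -5.06595252]
{'fov_y': 59.52583098356525, 'cx': 289.07791854645956, 'cy': 213.3352932907942, 'position': array([0.47610961, 0.05353996, 0.50451959]), 'orientation': array([-14.02652215,  -0.02250685,  -0.01824395])}
thread_top 0.6 [309.2, 150.8] ((307.40533447265625, 148.9388885498047), (236.9036102294922, 90.76783752441406), 83.03903198242188)
v_blocks 0.84 [308.8, 148.6] ((312.0284118652344, 147.9887237548828), (237.1982421875, 92.21376037597656), 79.63367462158203)
```

View pics/w1.png

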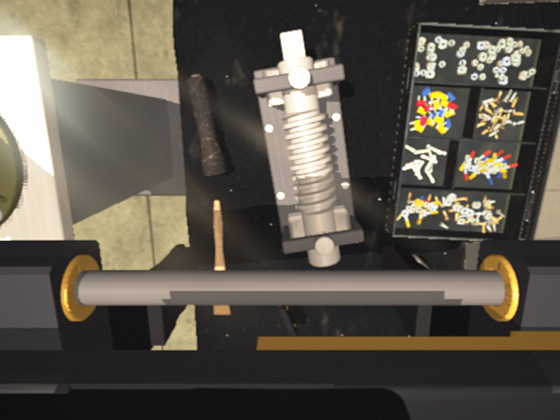

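The wrist view shows the spindle running from (292,45) to (324,258), with its axis tilted about 8.5° and the thread grooves visible around (310,150). I'll pass by for a centred look at it, then one at the stand.

Call:
apply_moves:
  moves:
    - [-0.25, 0.1, 0.15, 0, 0, 0, 1]
    - [-0.5, 0.12, 0.3, 0, 0, 0, 1]
    - [-0.7, 0.12, 0.4, 0, 0, 0, 1]
    - [-0.7, 0.12, 0.4, 0, 0, 0, 1]
    - [-0.7, 0.12, 0.4, 0, 0, 0, 1]
    - [-0.7, 0.12, 0.4, 0, 0, 0, 1]

```text
time_s: 3.8
tool_pos: [0.5009, -0.1507, 0.2626]
tool_rot: [-180.0, -0.0, 90.2]
force: [0.8, 0.5, 0.6]
grip_width: 0.0873
grasp_force: 0.0
```

```bash
cat > shot.py <<'E'
from h import *
import sys
n=sys.argv[1]
o=env.get_obs();print(o['time_s'],o['tool_pos'],o['tool_rot'])
C=cam('wrist');im=viewer.read_camera('wrist');cv2.imwrite(f'pics/{n}.png',im[:,:,::-1])
import pickle;pickle.dump(C,open(n+'.pkl','wb'))
E
python3 shot.py w2
```

```text
3.8 [ 0.50085807 -0.15069746  0.26260825] [-1.79986600e+02 -2.89194393e-02  9.02017764e+01]
```

Call:
apply_moves:
  moves:
    - [-0.25, -0.02, 0, 0, 0, 0, 1]
    - [-0.5, -0.04, 0, 0, 0, 0, 1]
    - [-0.75, -0.05, 0, 0, 0, 0, 1]
    - [-0.95, -0.05, 0, 0, 0, 0, 1]
    - [-0.95, -0.05, 0, 0, 0, 0, 1]

```text
time_s: 4.35
tool_pos: [0.4892, -0.3475, 0.2629]
tool_rot: [-179.9, 0.3, 89.7]
force: [-0.1, -0.5, 0.0]
grip_width: 0.0872
grasp_force: 0.0
```

Call:
apply_moves:
  moves:
    - [-0.25, 0, 0, 0, 0, 0, 1]
    - [-0.5, 0, 0, 0, 0, 0, 1]
    - [-0.8, 0, 0, 0, 0, 0, 1]
    - [-0.8, 0, 0, 0, 0, 0, 1]
    - [-0.8, 0, 0, 0, 0, 0, 1]
    - [-0.8, 0, 0, 0, 0, 0, 1]

```text
time_s: 4.95
tool_pos: [0.4927, -0.5003, 0.2626]
tool_rot: [179.9, -0.1, 90.2]
force: [-0.4, 0.1, -1.5]
grip_width: 0.0871
grasp_force: 0.0
```

```bash
python3 shot.py w3
python3 - <<'E'
import cv2,numpy as np
a=cv2.imread('pics/w2.png')[:270,140:460];b=cv2.imread('pics/w3.png')[:270,140:460]
cv2.imwrite('pics/w23.png',cv2.resize(np.hstack([a,b]),(800,338),interpolation=cv2.INTER_AREA))
E
```

```text
4.95 [ 0.49265443 -0.50028432  0.26257307] [ 1.79930035e+02 -1.11988674e-01  9.02458054e+01]
```

View pics/w23.png

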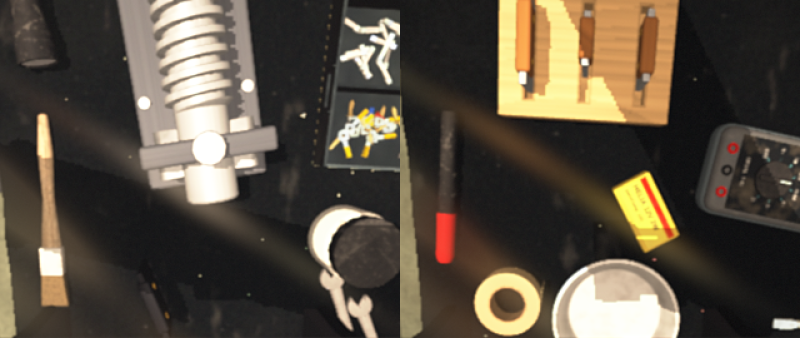

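The camera actually looks back towards the fingers, so I overshot. In w3 the stand is at the top, and the longest leaf (left, front) is about (525,50) in the montage. I'll step back by 90 mm.

Call:
apply_moves:
  moves:
    - [0.25, 0, 0, 0, 0, 0, 1]
    - [0.45, 0, 0, 0, 0, 0, 1]
    - [0.45, 0, 0, 0, 0, 0, 1]
    - [0.45, 0, 0, 0, 0, 0, 1]

```text
time_s: 5.4
tool_pos: [0.4928, -0.409, 0.2632]
tool_rot: [179.9, -0.1, 90.4]
force: [0.2, -0.2, 0.3]
grip_width: 0.087
grasp_force: 0.0
```

```bash
python3 shot.py w4
python3 - <<'E'
from h import *
import pickle
C=pickle.load(open('w4.pkl','rb'))
m=masks_of('wrist','leaf_stand')[0];c,_=cv2.findContours(m['pixels'].astype(np.uint8),0,2)
r=cv2.minAreaRect(max(c,key=len));print(m['conf'],r)
P=np.array([ray(C,p,.03) for p in cv2.boxPoints(r)]);print(P,P.mean(0))
for k in ['leaf_coarse','leaf_medium']:
  for m in masks_of('wrist',k)[:4]:
    c,_=cv2.findContours(m['pixels'].astype(np.uint8),0,2);r=cv2.minAreaRect(max(c,key=len));print(k,m['conf'],m['location'],r,ray(C,m['location'],.055))
im=cv2.imread('pics/w4.png');cv2.imwrite('pics/w4c.png',cv2.resize(im[20:240,160:430],(800,652))[:600])
E
```

```text
5.4 [ 0.49280889 -0.40903824  0.26322028] [ 1.79854720e+02 -9.83572363e-02  9.04405130e+01]Traceback (most recent call last):
  File "<stdin>", line 4, in <module>
IndexError: list index out of range
```

Run:
```python
from h import *
import pickle
C=pickle.load(open('w4.pkl','rb'))
for k in ['leaf_stand','leaf_coarse','leaf_medium']:
  for m in masks_of('wrist',k)[:4]:
    c,_=cv2.findContours(m['pixels'].astype(np.uint8),0,2);r=cv2.minAreaRect(max(c,key=len));print(k,m['conf'],m['location'],r,ray(C,m['location'],.055))
im=cv2.imread('pics/w4.png');cv2.imwrite('pics/w4c.png',cv2.resize(im[20:240,160:430],(730,595),interpolation=cv2.INTER_CUBIC))
```

```text
leaf_coarse 0.87 [241.9, 130.4] ((242.63919067382812, 132.01486206054688), (14.344958305358887, 68.1211166381836), 1.3322198390960693) [ 0.44678594 -0.35208192  0.055     ]
leaf_coarse 0.64 [277.3, 6.0] ((278.0, 10.0), (20.0, 12.0), 90.0) [ 0.4817971  -0.24136824  0.055     ]
leaf_coarse 0.36 [456.7, 68.9] ((456.0577087402344, 63.7884521484375), (134.1434326171875, 20.199962615966797), 78.69007110595703) [ 0.65157216 -0.29408035  0.055     ]
leaf_medium 0.56 [332.5, 138.2] ((333.9139404296875, 139.4467315673828), (14.395183563232422, 49.432518005371094), 5.19442892074585) [ 0.53613084 -0.35909249  0.055     ]
```

View pics/w4c.png

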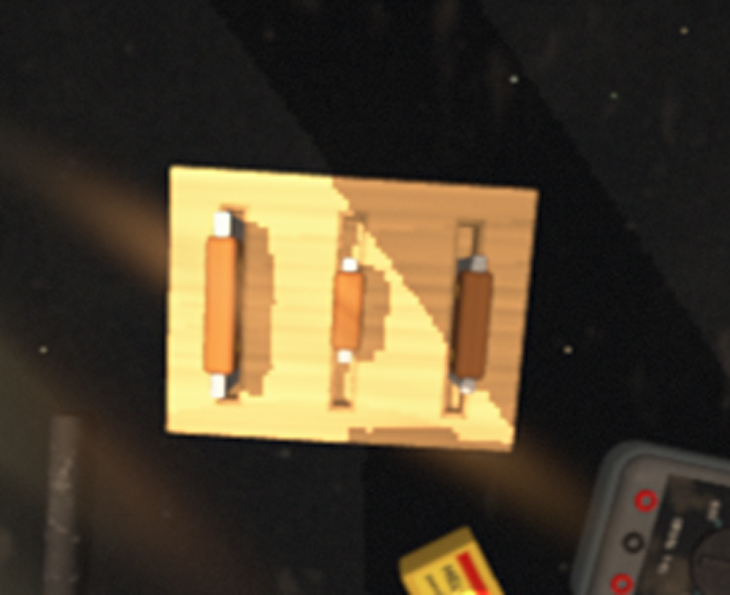

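The crop shows the stand square at about −3°. The longest leaf is on the left, with its scales at crop (221,305), which is pixel (242,133) in the picture, and the mask agrees. It is lighter orange-brown, not black, so it is the coarse leaf.

Run:
```python
from h import *
import pickle
C=pickle.load(open('w4.pkl','rb'))
f=lambda p,z:ray(C,(160+p[0]/2.704,20+p[1]/2.704),z)
P=np.array([f(p,.03) for p in [(170,165),(538,188),(513,451),(166,432)]]);print(P.round(4),P.mean(0))
c=P.mean(0);dx=(P[1]+P[2]-P[0]-P[3])/2;dy=(P[0]+P[1]-P[2]-P[3])/2;print(np.linalg.norm(dx),np.linalg.norm(dy),np.degrees([np.arctan2(dx[1],dx[0]),np.arctan2(-dy[0],dy[1])]))
th=np.arctan2(dx[1],dx[0])*.6+np.arctan2(-dy[0],dy[1])*.4
print('slot -45',c+np.array([np.cos(th),np.sin(th),0])*-.045,np.degrees(th))
L=np.array([f(p,.070) for p in [(208,237),(236,237),(234,374),(205,374)]]);print(L.round(4),L.mean(0))
E=np.array([f(p,.068) for p in [(223,212),(218,397)]]);print(E,E.mean(0),np.linalg.norm(E[0]-E[1]))
```

```text
[[ 0.4256 -0.3038  0.03  ]
 [ 0.5645 -0.3111  0.03  ]
 [ 0.5597 -0.4119  0.03  ]
 [ 0.4202 -0.405   0.03  ]] [ 0.49249225 -0.35795413  0.03      ]
0.13936975449561914 0.1011369911120082 [-2.95149771 -2.91339669]
slot -45 [ 0.44755132 -0.35564901  0.03      ] -2.936257305024287
[[ 0.4445 -0.3311  0.07  ]
 [ 0.4541 -0.3311  0.07  ]
 [ 0.4524 -0.3779  0.07  ]
 [ 0.4421 -0.3779  0.07  ]] [ 0.44830043 -0.35450215  0.07      ]
[[ 0.44964172 -0.32276341  0.068     ]
 [ 0.44626636 -0.38630804  0.068     ]] [ 0.44795404 -0.35453573  0.068     ] 0.06363421454496183
```

Call:
apply_moves:
  moves:
    - [0.15, -0.12, 0.2, 0, 0, 0.039, 0.35]
    - [0.273, -0.223, 0.4, 0, 0, 0.039, 0.35]
    - [0.273, -0.223, 0.6, 0, 0, 0.039, 0.35]
    - [0.273, -0.223, 0.74, 0, 0, 0.039, 0.35]
    - [0.273, -0.223, 0.74, 0, 0, 0.039, 0.35]
    - [0.273, -0.223, 0.74, 0, 0, 0.039, 0.35]
    - [0.273, -0.223, 0.74, 0, 0, 0.039, 0.35]

```text
time_s: 6.35
tool_pos: [0.4467, -0.3601, 0.1166]
tool_rot: [179.9, 0.1, 86.6]
force: [-1.4, -0.6, 0.5]
grip_width: 0.0389
grasp_force: 0.0
```

Run:
```python
from h import *
o=env.get_obs();print(o['tool_pos'],o['tool_rot'],o['force'],o['grip_width'])
print(move([.4478,-.3548,.039],87.06))
```

```text
[ 0.44667678 -0.3600794   0.1165623 ] [1.79852647e+02 1.18390167e-01 8.66366147e+01] [-1.35389704 -0.58846367  0.468656  ] 0.038899443234607665
(array([0.0275, 0.0031, 0.3878]), array([ 0.0017,  0.0014, -0.0049]))
```

Call:
apply_moves:
  moves:
    - [0.0275, 0.003, 0, 0, 0, -0.005, 0.35]
    - [0.0275, 0.003, 0, 0, 0, -0.005, 0.35]
    - [0.0275, 0.003, 0.1, 0, 0, -0.005, 0.35]
    - [0.0275, 0.003, 0.2, 0, 0, -0.005, 0.35]

```text
time_s: 6.75
tool_pos: [0.4481, -0.353, 0.0753]
tool_rot: [179.8, 0.0, 87.2]
force: [0.3, -0.1, 0.9]
grip_width: 0.0304
grasp_force: 0.0
```

Run:
```python
from h import *
for i in range(3):
    o=env.get_obs();print(o['time_s'],o['tool_pos'],o['tool_rot'],o['grip_width'],viewer.get_calibration('wrist')['position']);viewer.read_camera('wrist')
print(move([.4478,-.3548,.039],87.06))
```

```text
6.75 [ 0.44806185 -0.35297934  0.0753254 ] [1.79829742e+02 3.63956763e-02 8.71911801e+01] 0.03038921040099835 [ 0.45105949 -0.2873095   0.23704385]
6.8 [ 0.44593882 -0.35125694  0.07173578] [-1.79853586e+02 -9.55730416e-02  8.71960160e+01] 0.030385399314588724 [ 0.44981218 -0.28597967  0.23361333]
6.85 [ 0.44572856 -0.35139101  0.07288036] [-1.79817563e+02 -1.06537232e-01  8.71662271e+01] 0.030869628284485015 [ 0.44975466 -0.28614329  0.2347521 ]
(array([-0.0127,  0.0083,  0.1759]), array([-0.001 , -0.0005,  0.001 ]))
```

Run:
```python
from h import *
P=[]
for i in range(10):
    viewer.read_camera('wrist');o=env.get_obs();P.append(np.r_[o['tool_pos'],o['tool_rot'],viewer.get_calibration('wrist')['position'],o['force']]);
print(np.round(P,4)[:,[0,1,2,5,6,7,8,11]])
```

```text
[[ 4.46900e-01 -3.52900e-01  7.51000e-02  8.71392e+01  4.50500e-01
  -2.87300e-01  2.36900e-01  4.78100e-01]
 [ 4.47300e-01 -3.53300e-01  7.56000e-02  8.71389e+01  4.50700e-01
  -2.87600e-01  2.37300e-01  6.70600e-01]
 [ 4.47500e-01 -3.53300e-01  7.58000e-02  8.71390e+01  4.50700e-01
  -2.87700e-01  2.37500e-01  1.75300e-01]
 [ 4.47500e-01 -3.53400e-01  7.58000e-02  8.71408e+01  4.50700e-01
  -2.87600e-01  2.37500e-01  5.12000e-01]
 [ 4.47400e-01 -3.53300e-01  7.57000e-02  8.71397e+01  4.50700e-01
  -2.87600e-01  2.37400e-01  6.10600e-01]
 [ 4.47300e-01 -3.53100e-01  7.55000e-02  8.71404e+01  4.50600e-01
  -2.87500e-01  2.37200e-01  2.85300e-01]
 [ 4.47300e-01 -3.53000e-01  7.54000e-02  8.71391e+01  4.50600e-01
  -2.87400e-01  2.37100e-01 -4.46700e-01]
 [ 4.47100e-01 -3.52900e-01  7.51000e-02  8.71403e+01  4.50500e-01
  -2.87300e-01  2.36900e-01  3.55000e-01]
 [ 4.47000e-01 -3.52900e-01  7.50000e-02  8.71431e+01  4.50400e-01
  -2.87300e-01  2.36700e-01  5.05800e-01]
 [ 4.46900e-01 -3.52800e-01  7.48000e-02  8.71393e+01  4.50400e-01
  -2.87200e-01  2.36600e-01 -6.57000e-02]]
```

Call:
apply_moves:
  moves:
    - [-0.008, 0.003, 0.06, 0, 0, 0, 0.35]
    - [-0.008, 0.003, 0.12, 0, 0, 0, 0.35]
    - [-0.008, 0.003, 0.18, 0, 0, 0, 0.35]
    - [-0.008, 0.003, 0.18, 0, 0, 0, 0.35]
    - [-0.008, 0.003, 0.18, 0, 0, 0, 0.35]
    - [-0.008, 0.003, 0.18, 0, 0, 0, 0.35]
  grip_force: 20

```text
time_s: 8.0
tool_pos: [0.4474, -0.3547, 0.0387]
tool_rot: [180.0, 0.0, 87.1]
force: [-1.3, -0.6, 0.7]
grip_width: 0.0308
grasp_force: 0.0
```

Call:
apply_moves:
  moves:
    - [0, 0, 0, 0, 0, 0, 0.2]
    - [0, 0, 0, 0, 0, 0, 0.1]
    - [0, 0, 0, 0, 0, 0, 0]
    - [0, 0, 0, 0, 0, 0, 0]
    - [0, 0, 0, 0, 0, 0, 0]
    - [0, 0, 0, 0, 0, 0, 0]
  grip_force: 20

```text
time_s: 8.6
tool_pos: [0.4475, -0.3545, 0.0388]
tool_rot: [180.0, -0.0, 87.1]
force: [0.4, 0.0, 1.0]
grip_width: 0.0114
grasp_force: 20.0
```

Call:
apply_moves:
  moves:
    - [0, 0, -0.04, 0, 0, 0, 0]
    - [0, 0, -0.08, 0, 0, 0, 0]
    - [0, 0, -0.13, 0, 0, 0, 0]
    - [0, 0, -0.2, 0, 0, 0, 0]
    - [0, 0, -0.4, 0, 0, 0, 0]
    - [0, 0, -0.6, 0, 0, 0, 0]
    - [0, 0, -0.8, 0, 0, 0, 0]
    - [0, 0, -1, 0, 0, 0, 0]
    - [0, 0, -1, 0, 0, 0, 0]
  grip_force: 20

```text
time_s: 9.5
tool_pos: [0.4493, -0.3571, 0.2452]
tool_rot: [179.4, 0.2, 87.1]
force: [-0.3, -1.3, 0.2]
grip_width: 0.0107
grasp_force: 20.0
```

Call:
apply_moves:
  moves:
    - [0.25, 0.05, 0, 0, 0, 0, 0]
    - [0.5, 0.1, 0, 0, 0, 0, 0]
    - [0.75, 0.15, 0, 0, 0, 0, 0]
    - [1, 0.25, 0, 0, 0, 0, 0]

```text
time_s: 9.9
tool_pos: [0.5037, -0.1616, 0.2389]
tool_rot: [180.0, -0.1, 87.1]
force: [-0.4, -0.9, -0.9]
grip_width: 0.0109
grasp_force: 20.0
```

Call:
apply_moves:
  moves:
    - [0.25, 0, 0, 0, 0, -0.03, 0]
    - [0.5, 0, 0, 0, 0, -0.06, 0]
    - [0.6, 0, 0, 0, 0, -0.1, 0]
    - [0.6, 0, 0, 0, 0, -0.13, 0]
    - [0.6, 0, 0, 0, 0, -0.13, 0]
    - [0.6, 0, 0, 0, 0, -0.13, 0]
    - [0.6, 0, 0, 0, 0, -0.13, 0]
    - [0.6, 0, 0, 0, 0, -0.13, 0]

```text
time_s: 10.7
tool_pos: [0.5103, -0.0444, 0.2386]
tool_rot: [180.0, -0.0, 98.2]
force: [-0.3, -0.1, -1.6]
grip_width: 0.0113
grasp_force: 20.0
```

```bash
python3 shot.py w5
python3 - <<'E'
from h import *
import pickle
print(env.get_obs()['grip_width'])
im=cv2.imread('pics/w5.png');cv2.imwrite('pics/w5c.png',cv2.resize(im[20:270,150:450],(720,600),interpolation=cv2.INTER_CUBIC))
E
```

```text
10.7 [ 0.51033663 -0.04444318  0.23857955] [ 1.79996948e+02 -1.28719850e-03  9.81821224e+01]
0.010661337101464016
```

View pics/w5c.png

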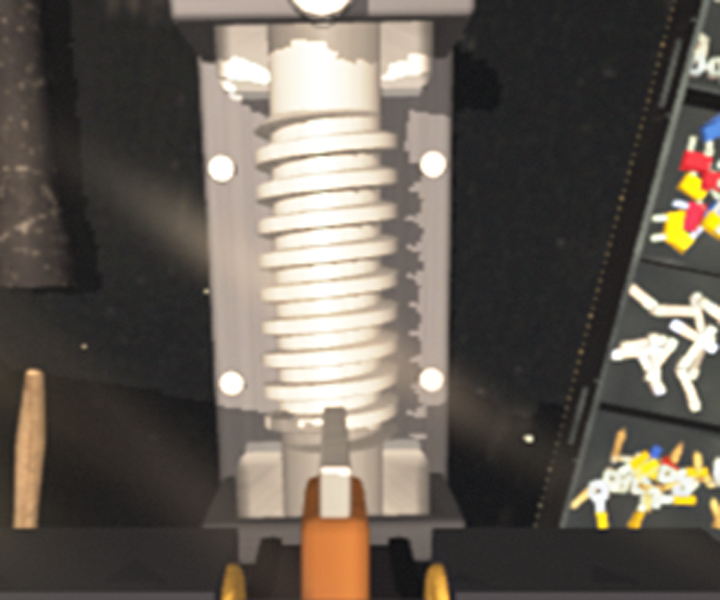

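The picture shows the leaf held at bottom centre (335,540). The thread runs vertically at crop column about 328 between rows 115 and 430. The plate screws are at (221,168), (432,164), (231,383) and (431,379), with clear crests between them.

Run:
```python
from h import *
import pickle
C=pickle.load(open('w5.pkl','rb'))
f=lambda p,z:ray(C,(150+p[0]/2.4,20+p[1]/2.4),z)
P=np.array([f(p,.017) for p in [(221,168),(432,164),(431,379),(231,383)]]);print(P.round(4));c=P.mean(0)
d=(P[0]+P[1]-P[2]-P[3])/2;ex=(P[1]+P[2]-P[0]-P[3])/2
print('c',c,'yaw',np.degrees(np.arctan2(-d[0],d[1])),np.degrees(np.arctan2(ex[1],ex[0])),np.linalg.norm(d),np.linalg.norm(ex))
# silhouette of crests: gray profile, left and right extremes per row
g=cv2.imread('pics/w5.png',0)
# plate edges at z=.014
L=[f(p,.014) for p in [(199,70),(219,470)]];Rr=[f(p,.014) for p in [(453,70),(447,470)]];
for l,r in zip(L,Rr): print('plate',l.round(4),r.round(4),((l+r)/2).round(4),np.linalg.norm(l-r))
# crest ends at z~.066
S=[(258,155,397,140),(259,192,397,180),(260,228,396,215),(261,263,396,250),(263,295,395,282),(264,328,394,314),(265,360,394,347)]
for a,b,c2,d2 in S:
    l,r=f((a,b),.066),f((c2,d2),.066);print('crest',((l+r)/2).round(4),np.linalg.norm(l-r).round(4))
```

```text
[[ 0.4508  0.0437  0.017 ]
 [ 0.5369  0.0575  0.017 ]
 [ 0.5515 -0.0307  0.017 ]
 [ 0.465  -0.0448  0.017 ]]
c [0.50104377 0.0064205  0.017     ] yaw 9.218563148010801 9.16575142960891 0.08953148737060114 0.08743652546603056
plate [0.4374 0.0803 0.014 ] [0.5396 0.0948 0.014 ] [0.4885 0.0875 0.014 ] 0.10321523954929755
plate [ 0.4638 -0.0855  0.014 ] [ 0.566 -0.071  0.014] [ 0.5149 -0.0783  0.014 ] 0.10322057658586883
crest [0.4942 0.0531 0.066 ] 0.0501
crest [0.4963 0.04   0.066 ] 0.0502
crest [0.498  0.0277 0.066 ] 0.05
crest [0.4999 0.0154 0.066 ] 0.0501
crest [0.5017 0.0039 0.066 ] 0.0494
crest [ 0.5034 -0.0079  0.066 ] 0.0491
crest [ 0.5053 -0.02    0.066 ] 0.0492
```

Run:
```python
from h import *
for i in range(3): viewer.read_camera('wrist');o=env.get_obs();print(o['tool_pos'],o['tool_rot'],o['force'],o['wrist_torque'])
print(move([.5007,.0100,.127],99.1))
```

```text
[ 0.51040175 -0.04403917  0.23857328] [ 1.79994564e+02 -3.15391671e-03  9.82303924e+01] [ 0.29273852  0.09992699 -1.79826231] [-0.0681858   0.03412822  0.02150909]
[ 0.51035867 -0.04393454  0.23854177] [-1.79998690e+02 -2.07861536e-03  9.82486137e+01] [-0.09591828 -0.72903857 -1.58494189] [-0.0053236   0.05919843  0.01542514]
[ 0.51042452 -0.04379095  0.23856734] [ 1.79993967e+02 -1.22884360e-03  9.82680212e+01] [ 0.23756607  0.29406265 -1.4422063 ] [-0.03974155  0.07611022  0.03330178]
(array([ 0.2731, -0.0095,  0.5578]), array([ 0.0001, -0.    , -0.0097]))
```

Call:
apply_moves:
  moves:
    - [0.15, -0.005, 0.1, 0, 0, -0.01, 0]
    - [0.273, -0.0095, 0.25, 0, 0, -0.01, 0]
    - [0.273, -0.0095, 0.4, 0, 0, -0.01, 0]
    - [0.273, -0.0095, 0.5, 0, 0, -0.01, 0]
    - [0.273, -0.0095, 0.558, 0, 0, -0.01, 0]
    - [0.273, -0.0095, 0.558, 0, 0, -0.01, 0]
    - [0.273, -0.0095, 0.558, 0, 0, -0.01, 0]
    - [0.273, -0.0095, 0.558, 0, 0, -0.01, 0]
    - [0.273, -0.0095, 0.558, 0, 0, -0.01, 0]
    - [0.273, -0.0095, 0.558, 0, 0, -0.01, 0]

```text
time_s: 11.9
tool_pos: [0.5012, 0.0103, 0.1277]
tool_rot: [179.9, -0.0, 99.2]
force: [0.3, 0.6, -1.4]
grip_width: 0.011
grasp_force: 20.0
```

```bash
python3 shot.py w6
python3 - <<'E'
from h import *
im=cv2.imread('pics/w6.png');cv2.imwrite('pics/w6c.png',cv2.resize(im[20:270,150:450],(720,600),interpolation=cv2.INTER_CUBIC))
for i in range(2): viewer.read_camera('wrist');o=env.get_obs();print(o['tool_pos'],o['tool_rot'],o['force'],o['wrist_torque'])
print(move([.5007,.0100,.127],99.1))
E
```

```text
11.9 [0.50117609 0.01032287 0.1276839 ] [ 1.79918265e+02 -2.12971129e-02  9.91629260e+01]
[0.50090659 0.01036794 0.12737838] [ 1.79954173e+02 -1.81082342e-02  9.91709586e+01] [-0.18433565 -0.2361608  -1.6560354 ] [-0.0761785   0.06719429  0.0106661 ]
[0.50083242 0.01037327 0.12726174] [ 1.79964599e+02 -1.59324958e-02  9.91736065e+01] [-0.50692902 -0.41316067 -1.62780359] [-0.09086794  0.06651895 -0.00138546]
(array([-0.0017, -0.001 ,  0.0013]), array([ 0.0004, -0.0002,  0.0009]))
```

View pics/w6c.png

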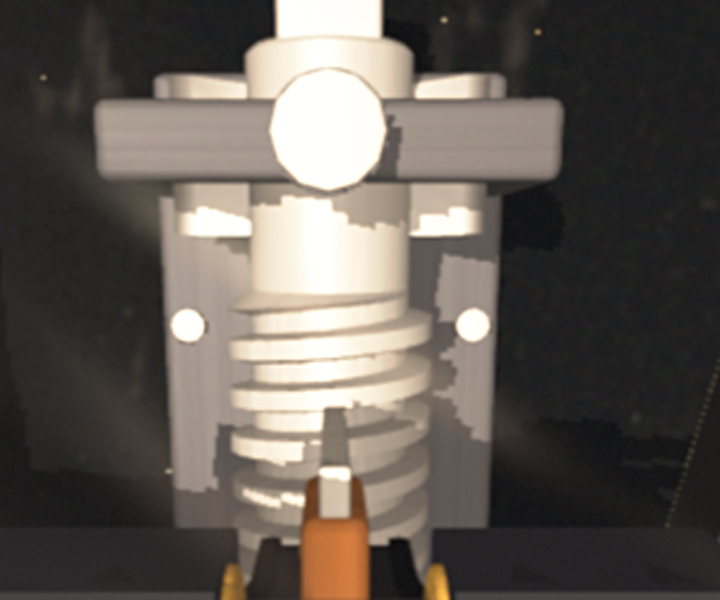

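Call:
apply_moves:
  moves:
    - [-0.001, -0.001, 0.01, 0, 0, 0, 0]
    - [-0.001, -0.001, 0.02, 0, 0, 0, 0]
    - [-0.001, -0.001, 0.03, 0, 0, 0, 0]
    - [-0.001, -0.001, 0.034, 0, 0, 0, 0]
    - [-0.001, -0.001, 0.034, 0, 0, 0, 0]
    - [-0.001, -0.001, 0.034, 0, 0, 0, 0]

```text
time_s: 12.65
tool_pos: [0.5005, 0.0101, 0.1201]
tool_rot: [180.0, 0.0, 99.2]
force: [-0.2, 0.3, -1.3]
grip_width: 0.0112
grasp_force: 20.0
```

Call:
apply_moves:
  moves:
    - [0, 0, 0.0025, 0, 0, 0, 0]
    - [0, 0, 0.005, 0, 0, 0, 0]
    - [0, 0, 0.0075, 0, 0, 0, 0]
    - [0, 0, 0.01, 0, 0, 0, 0]
    - [0, 0, 0.01, 0, 0, 0, 0]

```text
time_s: 13.15
tool_pos: [0.5004, 0.0101, 0.1181]
tool_rot: [-180.0, -0.0, 99.2]
force: [-0.4, -0.7, -1.6]
grip_width: 0.0108
grasp_force: 20.0
```

Call:
apply_moves:
  moves:
    - [0, 0, 0.0025, 0, 0, 0, 0]
    - [0, 0, 0.005, 0, 0, 0, 0]
    - [0, 0, 0.0075, 0, 0, 0, 0]
    - [0, 0, 0.0075, 0, 0, 0, 0]

```text
time_s: 13.55
tool_pos: [0.5004, 0.0101, 0.1166]
tool_rot: [-180.0, -0.0, 99.2]
force: [0.4, -0.4, -1.6]
grip_width: 0.0105
grasp_force: 20.0
```

Call:
apply_moves:
  moves:
    - [0, 0, 0.0025, 0, 0, 0, 0]
    - [0, 0, 0.005, 0, 0, 0, 0]
    - [0, 0, 0.005, 0, 0, 0, 0]

```text
time_s: 13.85
tool_pos: [0.5004, 0.0101, 0.1156]
tool_rot: [-180.0, -0.0, 99.2]
force: [0.1, -0.6, -0.6]
grip_width: 0.0105
grasp_force: 20.0
```

Call:
apply_moves:
  moves:
    - [0, 0, 0.0025, 0, 0, 0, 0]
    - [0, 0, 0.005, 0, 0, 0, 0]
    - [0, 0, 0.005, 0, 0, 0, 0]

```text
time_s: 14.15
tool_pos: [0.5004, 0.01, 0.1146]
tool_rot: [-180.0, -0.0, 99.2]
force: [0.9, 0.1, -1.0]
grip_width: 0.0107
grasp_force: 20.0
```

```bash
cat > st.py <<'E'
from h import *
F=[]
for i in range(4): viewer.read_camera('wrist');o=env.get_obs();F.append(np.r_[o['tool_pos']*1000,o['tool_rot'],o['force'],o['wrist_torque']])
np.set_printoptions(suppress=True)
print(o['time_s'],np.mean(F,0).round(2),o['grip_width'])
E
python3 st.py
```

```text
14.35 [500.49  10.05 114.66 180.    -0.    99.17  -0.18  -0.03  -0.81  -0.07
   0.03   0.01] 0.011109279991077371
```

Call:
apply_moves:
  moves:
    - [0, 0, 0.0025, 0, 0, 0, 0]
    - [0, 0, 0.005, 0, 0, 0, 0]
    - [0, 0, 0.005, 0, 0, 0, 0]

```text
time_s: 14.65
tool_pos: [0.5004, 0.0102, 0.1136]
tool_rot: [-180.0, -0.0, 99.2]
force: [-0.2, 0.6, -0.9]
grip_width: 0.0108
grasp_force: 20.0
```

```bash
python3 st.py
```

```text
14.85 [500.45  10.15 113.63   0.    -0.01  99.17   0.02   0.6   -1.36  -0.01
   0.06   0.02] 0.011056017950452895
```

Call:
apply_moves:
  moves:
    - [0, 0, 0.0015, 0, 0, 0, 0]
    - [0, 0, 0.003, 0, 0, 0, 0]
    - [0, 0, 0.003, 0, 0, 0, 0]

```text
time_s: 15.15
tool_pos: [0.5006, 0.0102, 0.1133]
tool_rot: [180.0, -0.0, 99.2]
force: [-1.0, 0.3, 0.8]
grip_width: 0.0109
grasp_force: 20.0
```

Call:
apply_moves:
  moves:
    - [0, 0, 0.0015, 0, 0, 0, 0]
    - [0, 0, 0.003, 0, 0, 0, 0]
    - [0, 0, 0.003, 0, 0, 0, 0]

```text
time_s: 15.45
tool_pos: [0.5009, 0.0103, 0.1132]
tool_rot: [179.9, -0.0, 99.2]
force: [-1.9, 0.8, 6.4]
grip_width: 0.0108
grasp_force: 20.0
```

```bash
python3 st.py
```

```text
15.65 [500.94  10.25 113.22 179.95  -0.03  99.17  -1.22   0.95   5.5    0.1
   0.47  -0.  ] 0.010606601681762244
```

Contact came at TCP z 0.1132, against the predicted seat of 0.1133, with about 7 N of pressure. Teeth only on the crests would have stopped at 0.1188, so all the teeth are home. Holding.

Call:
apply_moves:
  moves:
    - [0, 0, 0, 0, 0, 0, 0]
    - [0, 0, 0, 0, 0, 0, 0]
    - [0, 0, 0, 0, 0, 0, 0]
    - [0, 0, 0, 0, 0, 0, 0]
    - [0, 0, 0, 0, 0, 0, 0]
    - [0, 0, 0, 0, 0, 0, 0]
    - [0, 0, 0, 0, 0, 0, 0]
    - [0, 0, 0, 0, 0, 0, 0]
    - [0, 0, 0, 0, 0, 0, 0]
    - [0, 0, 0, 0, 0, 0, 0]

```text
time_s: 16.65
tool_pos: [0.5009, 0.0103, 0.1132]
tool_rot: [179.9, -0.0, 99.2]
force: [-0.7, 0.2, 4.9]
grip_width: 0.0109
grasp_force: 20.0
```

```bash
python3 st.py; python3 shot.py w7
python3 - <<'E'
from h import *
im=cv2.imread('pics/w7.png');cv2.imwrite('pics/w7c.png',cv2.resize(im[140:250,230:350],(640,587),interpolation=cv2.INTER_CUBIC))
E
```

```text
16.85 [500.93  10.25 113.22 179.95  -0.03  99.17  -1.71   0.75   5.66   0.11
   0.48   0.  ] 0.010958371886468971
16.85 [0.50094246 0.0102497  0.11322398] [ 1.79945652e+02 -3.09204871e-02  9.91709222e+01]
```

View pics/w7c.png

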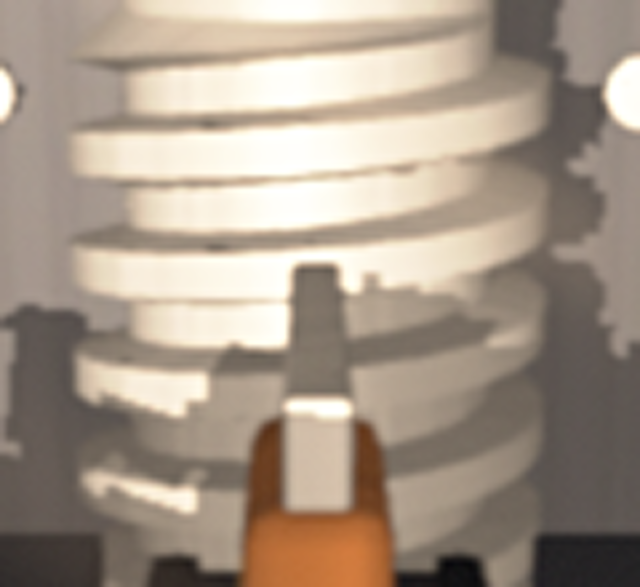

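The leaf end sits on a crest at about (315,265) in the crop, square to the axis. I'll do a gentle 1 mm lateral check that the teeth are captive.

Call:
apply_moves:
  moves:
    - [0.0025, 0, 0, 0, 0, 0, 0]
    - [0.005, 0, 0, 0, 0, 0, 0]
    - [0.005, 0, 0, 0, 0, 0, 0]
    - [0.005, 0, 0, 0, 0, 0, 0]

```text
time_s: 17.3
tool_pos: [0.5012, 0.0106, 0.1132]
tool_rot: [179.9, 0.0, 99.2]
force: [-0.5, -0.4, 5.1]
grip_width: 0.0105
grasp_force: 20.0
```

```bash
python3 st.py
```

```text
17.5 [501.13  10.55 113.21 179.91   0.03  99.15  -0.43  -0.64   5.51  -0.24
   0.26  -0.  ] 0.010656142497167035
```

Call:
apply_moves:
  moves:
    - [0.004, 0, 0, 0, 0, 0, 0]
    - [0.008, 0, 0, 0, 0, 0, 0]
    - [0.008, 0, 0, 0, 0, 0, 0]
    - [0.008, 0, 0, 0, 0, 0, 0]

```text
time_s: 17.9
tool_pos: [0.5012, 0.0118, 0.1132]
tool_rot: [179.9, 0.1, 99.1]
force: [-0.3, -1.0, 5.3]
grip_width: 0.0113
grasp_force: 20.0
```

```bash
python3 st.py
```

```text
18.1 [501.15  11.84 113.21 179.88   0.06  99.14   0.08  -1.77   5.67  -0.44
   0.02   0.02] 0.01083383409105464
```

```bash
python3 shot.py w8
python3 - <<'E'
from h import *
import pickle
C=pickle.load(open('w7.pkl','rb'))
T=np.array([.50094,.01025,.11322]);u=np.array([-np.sin(np.radians(9.17)),np.cos(np.radians(9.17)),0])
off=np.array([0,0,0])
for y in (.032,):
  for z in (.060,.0555,.0055,0): print(y,z,proj(C,T+u*y+np.array([0,0,z-.0308])))
# crest line on top: pixel -> s
g=cv2.imread('pics/w7.png',0)
c=np.array([.5013,.0064,.088])
for s in np.arange(.030,.060,.002): print(round(s*1000),proj(C,c+u*s).round(1),end=' ')
im=cv2.imread('pics/w7.png');im8=cv2.imread('pics/w8.png')
cv2.imwrite('pics/w78.png',np.hstack([cv2.resize(i[120:250,230:350],(400,433),interpolation=cv2.INTER_CUBIC) for i in (im,im8)]))
E
```

```text
18.1 [0.50112614 0.01182096 0.11317737] [1.79880527e+02 6.05539126e-02 9.91389732e+01]
0.032 0.06 [[288.98670009 214.19288326]]
0.032 0.0555 [[288.97612334 211.32145183]]
0.032 0.0055 [[288.89136826 188.31168832]]
0.032 0 [[288.88461972 186.47955831]]
30 [[288.4 199.5]] 32 [[288.4 195.7]] 34 [[288.4 191.9]] 36 [[288.4 188.1]] 38 [[288.4 184.2]] 40 [[288.4 180.4]] 42 [[288.4 176.5]] 44 [[288.4 172.6]] 46 [[288.3 168.7]] 48 [[288.3 164.8]] 50 [[288.3 160.8]] 52 [[288.3 156.8]] 54 [[288.3 152.8]] 56 [[288.3 148.8]] 58 [[288.3 144.8]]
```

View pics/w78.png

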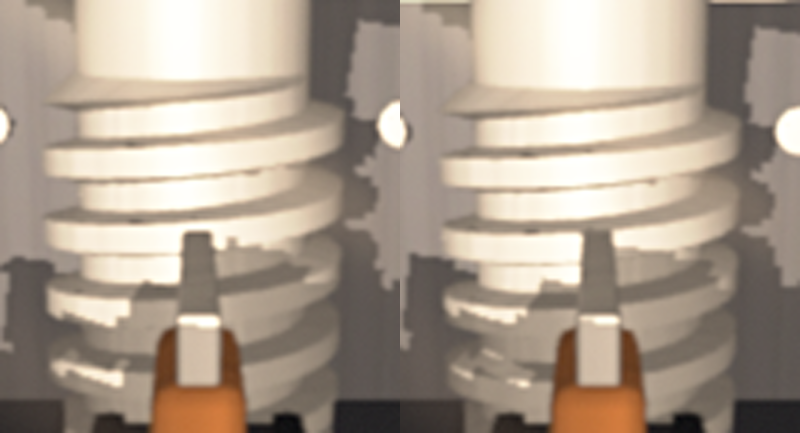

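Call:
apply_moves:
  moves:
    - [0.003, 0, 0, 0, 0, 0, 0]
    - [0.005, 0, 0, 0, 0, 0, 0]
    - [0.005, 0, 0, 0, 0, 0, 0]
    - [0.005, 0, 0, 0, 0, 0, 0]

```text
time_s: 18.55
tool_pos: [0.5011, 0.0119, 0.1132]
tool_rot: [179.9, 0.1, 99.1]
force: [0.9, -3.7, 5.4]
grip_width: 0.011
grasp_force: 20.0
```

```bash
python3 st.py
```

```text
18.75 [501.13  11.94 113.23 179.87   0.12  99.11   0.9   -3.48   5.19  -0.82
  -0.08   0.03] 0.010994898794745816
```

The leaf is captive: it stalls and Fy rises, with no change in z, so the teeth are home in the grooves. I'll centre it in its play, hold it lightly for another second, then lift.

Call:
apply_moves:
  moves:
    - [-0.005, -0.001, 0, 0, 0, 0, 0]
    - [-0.01, -0.002, 0, 0, 0, 0, 0]
    - [-0.0125, -0.002, 0, 0, 0, 0, 0]
    - [-0.0125, -0.002, 0, 0, 0, 0, 0]
    - [-0.0125, -0.002, 0, 0, 0, 0, 0]
    - [-0.0125, -0.002, 0, 0, 0, 0, 0]
    - [-0.0125, -0.002, 0, 0, 0, 0, 0]
    - [-0.0125, -0.002, 0, 0, 0, 0, 0]
    - [-0.0125, -0.002, 0, 0, 0, 0, 0]
    - [-0.0125, -0.002, 0, 0, 0, 0, 0]
    - [-0.0125, -0.002, 0, 0, 0, 0, 0]
    - [-0.0125, -0.002, 0, 0, 0, 0, 0]
    - [-0.0125, -0.002, 0, 0, 0, 0, 0]
    - [-0.0125, -0.002, 0, 0, 0, 0, 0]
    - [-0.0125, -0.002, 0, 0, 0, 0, 0]
    - [-0.0125, -0.002, 0, 0, 0, 0, 0]

```text
time_s: 20.35
tool_pos: [0.501, 0.0116, 0.1132]
tool_rot: [179.9, -0.0, 99.2]
force: [0.6, 0.3, 5.1]
grip_width: 0.011
grasp_force: 20.0
```

```bash
python3 st.py
```

```text
20.55 [501.02  11.58 113.2  179.86  -0.03  99.18   0.27   0.92   5.47   0.03
  -0.1    0.01] 0.010917017970041512
```

Call:
apply_moves:
  moves:
    - [0, 0, -0.01, 0, 0, 0, 0]
    - [0, 0, -0.03, 0, 0, 0, 0]
    - [0, 0, -0.06, 0, 0, 0, 0]
    - [0, 0, -0.2, 0, 0, 0, 0]
    - [0, 0, -0.4, 0, 0, 0, 0]
    - [0, 0, -0.55, 0, 0, 0, 0]
    - [-0.2, -0.03, -0.6, 0, 0, 0.04, 0]
    - [-0.45, -0.08, -0.6, 0, 0, 0.08, 0]
    - [-0.7, -0.12, -0.6, 0, 0, 0.141, 0]
    - [-0.888, -0.144, -0.6, 0, 0, 0.141, 0]
    - [-0.888, -0.144, -0.6, 0, 0, 0.141, 0]

```text
time_s: 21.65
tool_pos: [0.4982, -0.1763, 0.2332]
tool_rot: [180.0, 0.2, 86.4]
force: [-0.6, -0.6, -1.1]
grip_width: 0.0109
grasp_force: 20.0
```

Run:
```python
from h import *
o=env.get_obs();print(o['tool_pos'],o['tool_rot'],o['grip_width'])
print(move([.4475,-.3545,.15],87.1))
```

```text
[ 0.49817151 -0.176325    0.23317224] [179.95243534   0.19569924  86.42856893] 0.01091889549017572
(array([-0.9035, -0.1977,  0.4188]), array([ 0.0005,  0.0023, -0.0078]))
```

Call:
apply_moves:
  moves:
    - [-0.25, -0.05, 0, 0, 0, 0, 0]
    - [-0.5, -0.1, 0.1, 0, 0, 0, 0]
    - [-0.7, -0.15, 0.2, 0, 0, 0, 0]
    - [-0.9, -0.197, 0.4, 0, 0, -0.004, 0]
    - [-0.9, -0.197, 0.4, 0, 0, -0.004, 0]
    - [-0.9, -0.197, 0.4, 0, 0, -0.004, 0]
    - [-0.9, -0.197, 0.4, 0, 0, -0.004, 0]
    - [-0.9, -0.197, 0.4, 0, 0, -0.004, 0]
    - [-0.9, -0.197, 0.4, 0, 0, -0.004, 0]

```text
time_s: 22.55
tool_pos: [0.4529, -0.3452, 0.1535]
tool_rot: [179.9, -0.0, 87.6]
force: [-0.5, 0.6, -0.8]
grip_width: 0.0108
grasp_force: 20.0
```

```bash
python3 st.py
python3 - <<'E'
from h import *
print(move([.4475,-.3545,.075],87.1))
E
```

```text
22.75 [ 452.14 -345.75  153.1   179.92   -0.02   87.5    -0.02    0.31   -0.98
   -0.09    0.06    0.03] 0.011146854264714501
(array([-0.0433, -0.0198,  0.3893]), array([ 0.0007, -0.0002,  0.0042]))
```

Call:
apply_moves:
  moves:
    - [-0.043, -0.02, 0.1, 0, 0, 0.004, 0]
    - [-0.043, -0.02, 0.2, 0, 0, 0.004, 0]
    - [-0.043, -0.02, 0.3, 0, 0, 0.004, 0]
    - [-0.043, -0.02, 0.39, 0, 0, 0.004, 0]
    - [-0.043, -0.02, 0.39, 0, 0, 0.004, 0]
    - [-0.043, -0.02, 0.39, 0, 0, 0.004, 0]
    - [-0.043, -0.02, 0.39, 0, 0, 0.004, 0]
    - [-0.043, -0.02, 0.39, 0, 0, 0.004, 0]
    - [-0.043, -0.02, 0.39, 0, 0, 0.004, 0]

```text
time_s: 23.65
tool_pos: [0.4473, -0.3552, 0.0752]
tool_rot: [179.9, 0.0, 87.1]
force: [-0.2, -1.0, -1.5]
grip_width: 0.0104
grasp_force: 20.0
```

```bash
python3 st.py
python3 - <<'E'
from h import *
print(move([.4475,-.3545,.064],87.1))
E
```

```text
23.85 [ 447.04 -355.06   74.85  179.96    0.     87.06   -0.05    0.43   -1.33
   -0.12    0.06    0.02] 0.011215042936307375
(array([0.0025, 0.0028, 0.0532]), array([ 0.0003, -0.    , -0.0005]))
```

Call:
apply_moves:
  moves:
    - [0.002, 0.002, 0.02, 0, 0, 0, 0]
    - [0.002, 0.002, 0.04, 0, 0, 0, 0]
    - [0.002, 0.002, 0.055, 0, 0, 0, 0]
    - [0.002, 0.002, 0.065, 0, 0, 0, 0]
    - [0.002, 0.002, 0.075, 0, 0, 0, 0]
    - [0.002, 0.002, 0.085, 0, 0, 0, 0]
    - [0.002, 0.002, 0.085, 0, 0, 0, 0]

```text
time_s: 24.55
tool_pos: [0.447, -0.3545, 0.0572]
tool_rot: [-180.0, -0.0, 87.0]
force: [-0.6, 0.7, -1.2]
grip_width: 0.0105
grasp_force: 20.0
```

```bash
python3 st.py
```

```text
24.75 [ 447.23 -354.65   57.47   89.99   -0.     87.05   -0.32   -0.07   -0.81
   -0.08    0.03   -0.02] 0.010755430560140302
```

It has entered the slot freely, so I'll continue down.

Call:
apply_moves:
  moves:
    - [0, 0.001, 0.015, 0, 0, 0, 0]
    - [0, 0.001, 0.03, 0, 0, 0, 0]
    - [0, 0.001, 0.045, 0, 0, 0, 0]
    - [0, 0.001, 0.06, 0, 0, 0, 0]
    - [0, 0.001, 0.075, 0, 0, 0, 0]
    - [0, 0.001, 0.085, 0, 0, 0, 0]
    - [0, 0.001, 0.088, 0, 0, 0, 0]
    - [0, 0.001, 0.088, 0, 0, 0, 0]

```text
time_s: 25.55
tool_pos: [0.4473, -0.3546, 0.0397]
tool_rot: [-180.0, -0.0, 87.0]
force: [0.5, -1.1, -0.4]
grip_width: 0.0107
grasp_force: 20.0
```

```bash
python3 st.py
```

```text
25.75 [ 447.49 -354.7    39.95  179.99    0.     87.05    0.05   -0.48   -1.11
   -0.05    0.05   -0.01] 0.01114710020268387
```

Call:
apply_moves:
  moves:
    - [0, 0, 0.003, 0, 0, 0, 0]
    - [0, 0, 0.0055, 0, 0, 0, 0]
    - [0, 0, 0.0055, 0, 0, 0, 0]
    - [0, 0, 0.0055, 0, 0, 0, 0]

```text
time_s: 26.15
tool_pos: [0.4475, -0.3546, 0.0388]
tool_rot: [180.0, -0.0, 87.0]
force: [-0.0, -0.4, -0.5]
grip_width: 0.0112
grasp_force: 20.0
```

Call:
apply_moves:
  moves:
    - [0, 0, 0, 0, 0, 0, 0.2]
    - [0, 0, 0, 0, 0, 0, 0.3]
    - [0, 0, 0, 0, 0, 0, 0.35]
    - [0, 0, 0, 0, 0, 0, 0.35]
    - [0, 0, 0, 0, 0, 0, 0.35]
    - [0, 0, 0, 0, 0, 0, 0.35]

```text
time_s: 26.75
tool_pos: [0.4474, -0.3546, 0.0387]
tool_rot: [180.0, -0.0, 87.1]
force: [1.0, 0.0, 0.6]
grip_width: 0.03
grasp_force: 0.0
```

Call:
apply_moves:
  moves:
    - [0, 0, -0.1, 0, 0, 0, 0.35]
    - [0, 0, -0.3, 0, 0, 0, 0.35]
    - [0, 0, -0.5, 0, 0, 0, 0.35]
    - [-0.1, 0.1, -0.7, 0, 0, 0, 0.35]
    - [-0.25, 0.2, -0.9, 0, 0, 0, 0.35]
    - [-0.25, 0.2, -0.95, 0, 0, 0, 0.35]
    - [-0.25, 0.2, -0.95, 0, 0, 0, 0.35]
    - [-0.25, 0.2, -0.95, 0, 0, 0, 0.35]

```text
time_s: 27.55
tool_pos: [0.4838, -0.4056, 0.2272]
tool_rot: [-179.9, -0.1, 87.0]
force: [-0.7, 0.0, -0.3]
grip_width: 0.0302
grasp_force: 0.0
```

```bash
python3 shot.py w9
python3 - <<'E'
from h import *
import pickle
C=pickle.load(open('w9.pkl','rb'))
for m in masks_of('wrist','leaf_coarse')[:3]: print(m['conf'],ray(C,m['location'],.055))
im=cv2.imread('pics/w9.png');cv2.imwrite('pics/w9c.png',cv2.resize(im[20:260,150:450],(500,400),interpolation=cv2.INTER_CUBIC))
E
```

```text
27.55 [ 0.48380609 -0.40564081  0.22720004] [-1.79895401e+02 -1.17362158e-01  8.70239122e+01]
0.8 [ 0.44705697 -0.35212563  0.055     ]
0.65 [ 0.38773553 -0.41596672  0.055     ]
0.54 [ 0.48424353 -0.24668817  0.055     ]
```

The network puts the leaf within 0.3 mm of where it first stood, and the gripper is clear, so I'm handing in.

```bash
python3 -c "
from h import *
print(env.sign_off())"
```

```text
the job is handed in; nothing more can be done
None
```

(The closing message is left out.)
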